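Put the loaded bench shaker into its green gear

TASK

The loaded shaker is parked, with its gear lever in the short middle slot of the gate. Push the lever out of park, across, and fully home to the end of the slot marked with the green tape, without running it into any other gear on the way, and leave it there. Push gently with closed fingers, never taking the knob or its rod between them, and do not disturb the sample box, the tube rack, the beaker or the marker pen.

Things in the scene. Friction and masses are not known exactly. Their poses are not given: they have to be found in the camera images.
- shaker: White bench shaker, fixed to the bench. Origin on the bench straight below the gate's centre; x runs along the gear slots, from the front panel (dial, rocker switch, towards the robot) to the rear; y across the slots, towards the platform; z up. Gear head: x -100 to +150, y -75 to +75 mm, top 129 mm high. All 'shaker frame' values below are in this frame.
- gate (a point): Centre of the gate on the upper face of its aluminium plate (132 mm in x, 120 in y), 135 mm above the bench. Axes as the shaker's. Openings 15 mm wide: neutral lane along y, |y| to 29 mm; from each of its ends (y = +22 and -22) gear slots to +x and -x, ending at |x| = 31 mm; the park slot goes from its middle (y = 0) to -x only.
- platform (a point): Centre of the shaker's platform, on its black mat 107 mm above the bench, 25 mm to the shaker's +x and 235 mm to its +y from the gate; 270 x 290 mm in x and y, with guard rails 129 mm high along its front and rear edges. Box and rack stand on it. Fixed.
- knob (a point): Centre of the lever's black ball knob, 32 mm in diameter. Below it a collar 18 mm thick, 12 mm high, then a 10 mm steel rod. In neutral it is 215 mm above the bench. Home in a gear it stands about 43 mm along x and 38 mm along y from the gate's centre (shaker frame), 206 mm high; parked, 35 to 43 mm to -x.
- neck (a point): Point on the axis of the lever 28 mm below the knob's centre towards the pivot, at the top of the bare rod.
- pivot (a point): Point about which the lever tilts both ways: 35 mm above the bench, 100 mm below the gate's centre, 180 mm from the knob's centre. The lever stays where it is left: friction only, about 2.5 N at the knob to move it, no springs.
- lever_along (a joint): Tilt of the lever along the slots, rad: 0 in neutral, + towards shaker +x, - towards -x. Stops at +0.24 and -0.24 (fully home in a gear; park starts at -0.24 to -0.195). To cross over it must be within about 0.025 of 0; pushed out of park to +x, the gate stops it at about +0.025.
- lever_across (a joint): Tilt of the lever across the slots, rad: 0 at the park slot, + towards shaker +y. Stops at +0.22 and -0.22, which are exactly the lines of the gear slots.
- tape_green: Green tape tab on the gate plate, 22 x 26 mm in x and y, flat, beside the end of one gear slot; origin at its centre on the plate, at x = +44 or -44 mm, y = +36 or -36 mm in the shaker frame (same axes). The knob comes to stand over the tab when its gear is fully home.
- tape_orange: Orange tape tab of the same size at another gear slot.
- tape_pink: Pink tape tab of the same size at another gear slot.
- tape_yellow: Yellow tape tab of the same size at another gear slot.
- sample_box: Loose white card freezer box, 135 x 135 x 51 mm, standing on the shaker platform; origin under its centre.
- tube_rack: Loose yellow tube rack, 75 x 200 mm, 31 mm high with the tube caps, on the shaker platform; origin under its centre.
- beaker: Loose glass beaker, 68 mm in diameter, 90 mm high, on the bench beside the gear head; origin under its centre.
- marker: Loose marker pen, 135 mm long along its y, 15 mm thick, on the bench in front of the shaker; origin under its middle.

How it is judged:
At the end, for the whole second after the job is handed in: The lever stands at rest, fully home in the gear slot marked green: lever_along beyond +0.21 or -0.21 rad (stop at 0.24) and the knob's centre within 12 mm, seen from above, of the green tab's centre. Box, rack, beaker and pen are within 15 mm of where they stood (horizontal distance between knob and tape_green below 0.012 m and (value of joint lever_along above 0.21 rad or value of joint lever_along below -0.21 rad) and velocity of joint lever_along between -0.02 and 0.02 rad/s and distance of each of sample_box, tube_rack, beaker, marker from where it was at the start of the episode below 0.015 m); the robot touches nothing.
It fails at once if the lever is run into a gear other than the green one (knob's centre within 22 mm, seen from above, of another tab's centre) (horizontal distance between knob and tape_orange below 0.022 m or horizontal distance between knob and tape_pink below 0.022 m or horizontal distance between knob and tape_yellow below 0.022 m).
It fails at once if the shaker or its lever is pushed or gripped with more than 40 N (contact force between any of the arm, the fingers and shaker above 40 N).
It fails at once if the knob or rod is taken between the fingers (the fingers press on the shaker's lever by over 2 N while the point between the pads is within 18 mm of the knob's centre or of the neck) (contact force between the fingers and shaker above 2 N and (distance between the grasp point and knob below 0.018 m or distance between the grasp point and neck below 0.018 m)).
It fails at once if the sample box, tube rack, beaker or marker is shifted or lifted by more than 20 mm (distance of any of sample_box, tube_rack, beaker, marker from where it was at the start of the episode above 0.02 m).
It also fails if it takes over 45 s, if anything falls off the work surface, if the arm or the gripper's body presses on something with over 40 N, if the wrist force passes 120 N, or if a joint passes its speed limit or range.

ROBOT

A 6-joint arm with a two-finger parallel gripper is mounted at the origin on the work surface. World frame = base frame: x ahead of the robot, y to its left, z up, the work surface at z = 0. Lengths are in m, angles in rad, forces in N, time in s.
With the tool pointing down it reaches from about 0.35 to 0.775 m from the base axis. Payload 5.5 kg.
Tool frame: the origin (TCP) lies at the very end of the fingers, on their centre line; the grasp point (between the pads) lies 19 mm behind it; z points along the fingers, y is the line along which they close (so a half turn about z gives the same grasp; the last joint's range is limited). The gripper opens to 85 mm and grips with 20 to 120 N. Pads are 22 mm wide; open, the fingers measure 114 mm over their backs; the gripper's body (76 mm by 85 mm) begins 54 mm behind the grasp point. The pads swing forward as they close: fully open they stand 13 mm farther back than shut.
Start: joints at [-1.457, 0.313, 0.046, 1.304, 0, 1.431], TCP at [0.144, -0.557, 0.231] pointing down, gripper open.
Joint ranges: [-2.76, 2.76], [-0.86, 1.69], [-1.03, 1.26], [-2.2, 2.34], [-1.47, 1.5], [-3.14, 3.14]. Speed limits (rad/s): [2.57, 2.57, 3.14, 3.14, 3.14, 3.14].

INTERFACE

Orientations are given as a 3x3 rotation matrix whose columns are the frame's x, y, z axes.
In Python, from workcell import * gives the robot as it stands. The module is installed in compiled form; this text tells all that it offers.
- The arm moves only by the shell command python3 -m jog 'ROWS' [OPENING] [FORCE]. ROWS is text: rows parted by semicolons, each of 6 numbers parted by spaces: the shift along the world's x, y, z scaled (see below), then the turn, a rotation vector about the world's x, y, z scaled (see below). A call has 1 to 20 rows; each row is the pose to reach, as a shift and turn from the pose commanded when the call began, turning the shorter way round; what a row does not reach only later rows make up. The controller multiplies each number of a shift by 0.1 m and each number of a turn by pi rad. A row lasts 1/8 s, in which the tool goes at most 62.5 mm and 10.7 degrees, less where a joint would pass 70% of its speed; a pose out of reach is approached as far as the arm can. A call with a number of a shift or a turn outside -1 to 1 is refused whole. A call with a gripper value outside its range is refused whole. OPENING is the opening, from 0 (shut) to 1 (fully open), set as the call begins (- or left out, the last holds). The fingers move at their own pace and stop on an object; FORCE is the grip in N (left out, the last holds). Time passes only in rows, so rows that repeat a pose let the fingers close. It gives the time, the measured TCP pose, the force, the opening and the grip force at its end, in the units of the state.
- get_state(): the state, without advancing time (a new reading comes with each control period).
- snapshot(name): name is "scene" or "top"; returns the picture (384x512x3 uint8, red, green, blue); there is no depth.
- camera_params(name): a dict with "intrinsics" (3x3 intrinsics, pixels), "R" (3x3) and "t" (3): a world point X has camera coordinates R X + t. Camera axes: x right, y down, z forward; pixel columns grow to the right and rows downward; lengths in m; the calibration is good to about 2 mm. A picture is of the moment at which its call begins. camera_params takes no time and is no camera call.
- sign_off(): hands the job in; it is judged then, once.
The state is a dict: "t": time; "qpos": joint angles; "qd": joint speeds; "tau": joint torques, N m; "ee_pos": TCP position; "tool_rot": TCP orientation; "contact_force": force on the tool from outside, world axes, zero at the start; "wrist_torque": the same for the moment, N m; "grip_width": finger opening in m; "grip_force": force on a finger pad.
Only numpy, scipy, OpenCV 4.12 (cv2) and the standard library are available. Lean on these libraries where they do the work, as an engineer would, in place of code of your own. Each camera call takes 0.05 s, during which the arm holds its last target. There are 200 camera calls.

## Working session

There is one attempt and no reset: what is moved stays moved. The work goes in short steps, Python scripts to look and compute and a shell command to move; the robot and the scene stay as the last step left them, time stands still between calls to the robot, and variables do not carry over. Pictures are saved under pics/ and viewed, at most 10 in all, crops included, and the job is handed in when it is done.

```bash
mkdir -p pics; python3 - <<'E'
from workcell import *
import cv2
for n in("scene","top"):
    cv2.imwrite(f"pics/{n}0.png",snapshot(n)[:,:,::-1])
    c=camera_params(n); print(n,c["intrinsics"].tolist(),c["R"].round(4).tolist(),c["t"].round(4).tolist())
s=get_state(); print(s["t"],s["ee_pos"],s["tool_rot"],s["grip_width"])
E
```

```text
scene [[363.4854958865614, 0.0, 260.80482760792074], [0.0, 363.4854958865614, 190.22906056901164], [0.0, 0.0, 1.0]] [[0.2355, 0.9718, -0.013], [0.5724, -0.1495, -0.8062], [-0.7855, 0.1824, -0.5914]] [-0.1061, -0.1729, 1.1845]
top [[369.7110081155119, 0.0, 252.2545827169325], [0.0, 369.7110081155119, 192.68143583329987], [0.0, 0.0, 1.0]] [[-0.0062, -0.9999, 0.0159], [-0.9995, 0.0057, -0.0307], [0.0306, -0.0161, -0.9994]] [-0.01, 0.5118, 1.0213]
0.1 [ 0.14430241 -0.55613361  0.23048678] [[ 9.67969674e-01  2.51067074e-01 -1.86083421e-04]
 [ 2.51067037e-01 -9.67968316e-01  1.63752223e-03]
 [ 2.31005059e-04 -1.63179127e-03 -9.99998642e-01]] 0.08535460504139518
```

View pics/scene0.png

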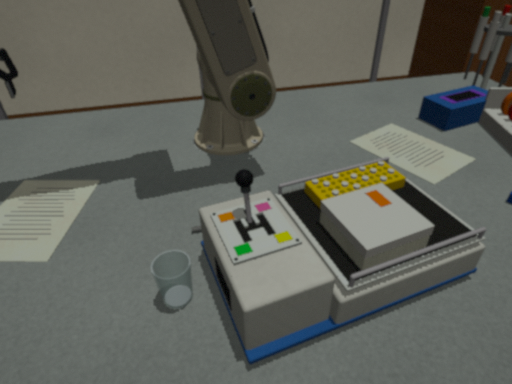

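View pics/top0.png

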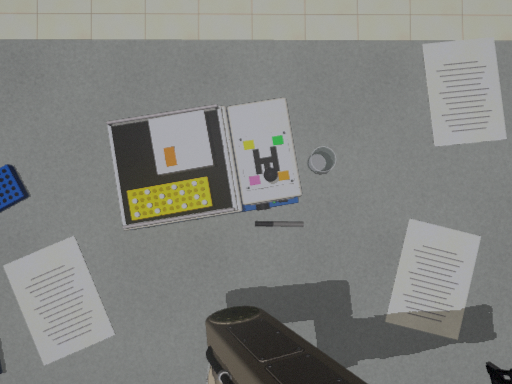

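The top view has the green tab at (278,140), yellow (249,144), orange (283,176), pink (254,181) and the knob at (271,174). Green is therefore the rear, −y slot. The beaker is at (321,160) and the pen at (279,224).

```bash
cat >h.py <<'E'
from workcell import *
import cv2, numpy as np
def ray(n,p):
    c=camera_params(n);R=np.array(c["R"]);d=R.T@np.linalg.solve(c["intrinsics"],[p[0],p[1],1]);return -R.T@np.array(c["t"]),d
def plane(n,p,z):
    o,d=ray(n,p);return o+d*(z-o[2])/d[2]
def two(a,b):
    (o,d),(q,e)=ray("scene",a),ray("top",b)
    s=np.linalg.lstsq(np.c_[d,-e],q-o,rcond=None)[0];x,y=o+d*s[0],q+e*s[1];return (x+y)/2,np.linalg.norm(x-y)
HUE=dict(green=(50,75),yellow=(24,35),orange=(8,20),pink=(145,172))
def blob(img,lo,hi,near,r=18):
    m=cv2.inRange(cv2.cvtColor(img,cv2.COLOR_RGB2HSV),lo,hi);k=np.zeros_like(m);cv2.circle(k,near,r,255,-1)
    n,l,s,c=cv2.connectedComponentsWithStats(m&k)
    i=1+np.argmax(s[1:,4]);return c[i],s[i]
E
python3 - <<'E'
from h import *
near=dict(top=dict(green=(278,140),yellow=(249,144),orange=(283,176),pink=(254,181)),scene=dict(green=(243,249),yellow=(283,237),orange=(226,217),pink=(263,208)))
S={n:snapshot(n) for n in near}
P={}
for n in near:
    for k,p in near[n].items():
        c,s=blob(S[n],(HUE[k][0],90,80),(HUE[k][1],255,255),p,14); P[n,k]=plane(n,c,.135); print(n,k,c.round(1),s,P[n,k].round(4))
Q=[P["top",k] for k in("green","yellow","orange","pink")]
loc=np.array([[44,-36],[44,36],[-44,-36],[-44,36]])/1000
for n in("top","scene"):
    Q=np.array([P[n,k][:2] for k in("green","yellow","orange","pink")])
    use=[0,1,3] 
    A,B=loc[use],Q[use]; a,b=A-A.mean(0),B-B.mean(0)
    th=np.arctan2((a[:,0]*b[:,1]-a[:,1]*b[:,0]).sum(),(a*b).sum()); R=np.array([[np.cos(th),-np.sin(th)],[np.sin(th),np.cos(th)]])
    t=B.mean(0)-R@A.mean(0); print(n,"yaw",th,"gate",t,"res",(Q-(loc@R.T+t)).round(4).tolist())
ct,s1=blob(S["top"],(0,0,0),(180,255,50),(271,174),8);cs,s2=blob(S["scene"],(0,0,0),(180,255,50),(244,177),12)
print(ct,s1,cs,s2,two(cs,ct))
E
```

```text
top green [277.2 139.8] [272 135  11  10  89] [ 0.6373 -0.0731  0.135 ]
top yellow [248.3 144.5] [243 140  11  10  85] [ 0.6261 -0.002   0.135 ]
top orange [285.6 173.7] [282 171   7   7  23] [ 0.554  -0.0929  0.135 ]
top pink [254.1 180.3] [250 177  10   8  63] [ 0.538  -0.0158  0.135 ]
scene green [242.7 248.7] [234 242  18  13 148] [ 0.6386 -0.074   0.135 ]
scene yellow [282.9 236.5] [274 231  18  12 140] [ 0.6274 -0.0029  0.135 ]
scene orange [226.1 216.5] [218 212  17  10 117] [ 0.552  -0.0872  0.135 ]
scene pink [262.6 206.4] [256 203  14   8  80] [ 0.5406 -0.0165  0.135 ]
top yaw 0.15879692115067148 gate [ 0.58789805 -0.04446308] res [[0.0003, -0.0], [0.0004, -0.0001], [0.0039, -0.0059], [-0.0007, 0.0001]]
scene yaw 0.1551508859775275 gate [ 0.58958219 -0.04526592] res [[-0.0, 0.0], [-0.0, 0.0], [0.0003, 0.0004], [0.0001, -0.0]]Traceback (most recent call last):
  File "<stdin>", line 16, in <module>
  File "h.py", line 14, in blob
    i=1+np.argmax(s[1:,4]);return c[i],s[i]
        ~~~~~~~~~^^^^^^^^^
    return _wrapfunc(a, 'argmax', axis=axis, out=out, **kwds)
    return bound(*args, **kwds)
ValueError: attempt to get argmax of an empty sequence
```

```bash
python3 -m jog '0.2 0.25 0.2 0 0 -0.01; 0.4 0.5 0.4 0 0 -0.02; 0.6 0.75 0.6 0 0 -0.031; 0.73 1 0.6 0 0 -0.031' 0 20
python3 -m jog '0.25 0.33 0 0 0 0; 0.5 0.66 0 0 0 0; 0.73 1 0 0 0 0'
python3 - <<'E'
from h import *
S={n:snapshot(n) for n in("top","scene")}
ct,s1=blob(S["top"],(0,0,0),(180,255,75),(271,174),8);cs,s2=blob(S["scene"],(0,0,0),(180,255,75),(244,177),12)
print(ct,s1,cs,s2,two(cs,ct))
cv2.imwrite("pics/k.png",np.hstack([cv2.resize(S["top"][130:205,225:325,::-1],(400,300)),cv2.resize(S["scene"][160:235,200:300,::-1],(400,300))]))
E
```

```text
t: 0.7
ee_pos: [0.2183, -0.4565, 0.2929]
tool_rot: [[0.988, 0.156, 0.001], [0.156, -0.988, -0.003], [0.001, 0.003, -1.0]]
contact_force: [0.2, 0.3, -0.7]
grip_width: 0.0124
grip_force: 0.0
t: 1.08
ee_pos: [0.291, -0.3555, 0.2912]
tool_rot: [[0.988, 0.155, 0.0], [0.155, -0.988, 0.0], [0.0, 0.0, -1.0]]
contact_force: [-0.1, -0.7, 0.7]
grip_width: 0.0
grip_force: 0.0
[270.33552632 173.67763158] [264 167  14  15 152] [243.6758794  176.46231156] [232 165  24  25 398] (array([ 0.54772927, -0.05058728,  0.21290632]), np.float64(0.00027467497473804866))
```

View pics/k.png

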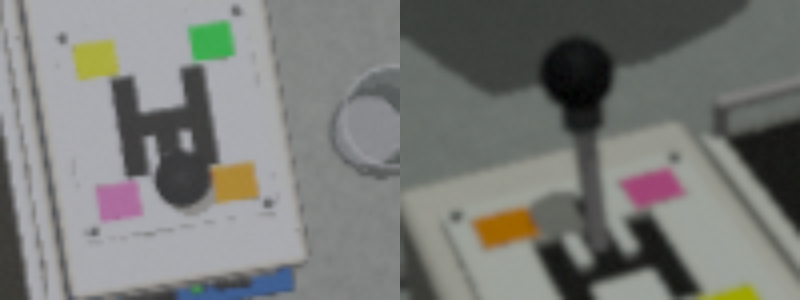

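The crop shows the gate and the knob in the park slot. The knob centre is about (0.548, −0.051, 0.21), which matches the expected parked position.

```bash
python3 -m jog '0.25 0.33 0 0 0 0; 0.5 0.66 0 0 0 0; 0.72 1 0 0 0 0' >/dev/null
python3 -m jog '0.25 0.33 0 0 0 0; 0.5 0.66 0 0 0 0; 0.72 1 0 0 0 0' >/dev/null
python3 -m jog '0.25 0.33 0 0 0 0; 0.5 0.66 0 0 0 0; 0.72 0.99 0 0 0 0; 0.72 0.99 0 0 0 0'
python3 -m jog '0 0 -0.3 0 0 0; 0 0 -0.6 0 0 0; 0 0 -0.8 0 0 0; 0 0 -0.96 0 0 0; 0 0 -0.96 0 0 0'
```

```text
t: 2.42
ee_pos: [0.5074, -0.0563, 0.2908]
tool_rot: [[0.987, 0.159, -0.0], [0.159, -0.987, 0.0], [-0.0, -0.0, -1.0]]
contact_force: [-0.4, -0.6, -0.2]
grip_width: -0.0001
grip_force: 0.0
t: 3.05
ee_pos: [0.505, -0.0585, 0.1941]
tool_rot: [[0.988, 0.154, -0.003], [0.154, -0.988, 0.0], [-0.003, -0.001, -1.0]]
contact_force: [-0.2, -0.3, -0.2]
grip_width: -0.0004
grip_force: 0.0
```

```bash
python3 -m jog '0.08 0.013 0 0 0 0; 0.14 0.022 0 0 0 0; 0.18 0.028 0 0 0 0; 0.22 0.035 0 0 0 0; 0.26 0.041 0 0 0 0; 0.3 0.047 0 0 0 0; 0.34 0.054 0 0 0 0; 0.38 0.06 0 0 0 0; 0.42 0.066 0 0 0 0; 0.46 0.073 0 0 0 0; 0.48 0.076 0 0 0 0; 0.48 0.076 0 0 0 0'
cat >k.py <<'E'
from h import *
import sys
g=np.array([.5888,-.0449]);c,s=np.cos(.157),np.sin(.157);L=np.array([[c,s],[-s,c]])
S={n:snapshot(n) for n in("top","scene")}
cv2.imwrite(sys.argv[1],np.hstack([cv2.resize(S["top"][110:200,210:330,::-1],(400,300)),cv2.resize(S["scene"][140:260,190:350,::-1],(400,300))]))
print("tcp local",(L@(get_state()["ee_pos"][:2]-g)).round(4))
E
python3 k.py pics/k1.png
```

```text
t: 4.55
ee_pos: [0.5546, -0.05, 0.1952]
tool_rot: [[0.988, 0.156, 0.0], [0.156, -0.988, -0.0], [0.0, 0.0, -1.0]]
contact_force: [-2.2, 0.0, 1.9]
grip_width: 0.0002
grip_force: 1.1
tcp local [-0.0347  0.0004]
```

View pics/k1.png

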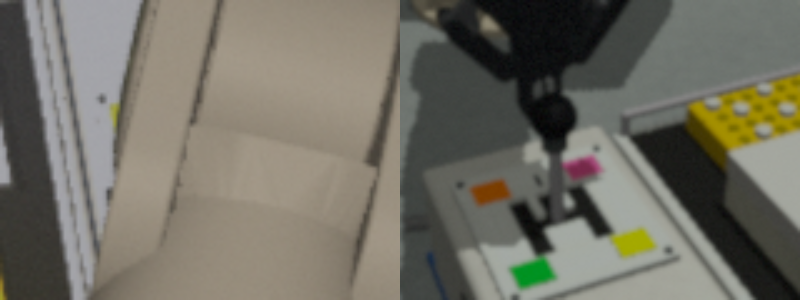

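The scene crop shows the fingers behind the knob, with the knob at scene pixel (252,186), nearly out of park.

```bash
cat >>k.py <<'E'
if len(sys.argv)>2: P=plane("scene",[float(sys.argv[2]),float(sys.argv[3])],float(sys.argv[4])); print("knob local",(L@(P[:2]-g)).round(4))
E
python3 k.py pics/x.png 252 186 .215
python3 -m jog '0.02 0.003 0 0 0 0; 0.03 0.005 0 0 0 0; 0.04 0.006 0 0 0 0; 0.05 0.008 0 0 0 0; 0.05 0.008 0 0 0 0; 0.05 0.008 0 0 0 0'
python3 -m jog '0.01 0.002 0 0 0 0; 0.02 0.003 0 0 0 0; 0.02 0.003 0 0 0 0'
```

```text
tcp local [-0.0348  0.0003]
knob local [-0.0071  0.0024]
t: 5.5
ee_pos: [0.5594, -0.0492, 0.1953]
tool_rot: [[0.988, 0.156, 0.0], [0.156, -0.988, -0.0], [0.0, 0.0, -1.0]]
contact_force: [-3.0, 0.2, 0.9]
grip_width: -0.0003
grip_force: 1.2
t: 5.88
ee_pos: [0.5615, -0.0489, 0.1953]
tool_rot: [[0.988, 0.156, 0.0], [0.156, -0.988, -0.0], [0.0, 0.0, -1.0]]
contact_force: [-2.6, -0.1, 2.7]
grip_width: -0.0003
grip_force: 1.3
```

```bash
python3 -m jog '-0.1 -0.016 0 0 0 0; -0.1 -0.016 0.3 0 0 0; -0.1 -0.016 0.6 0 0 0; -0.1 -0.016 0.65 0 0 0; 0 0.2 0.65 0 0 0; 0.2 0.5 0.65 0 0 0; 0.2 0.5 0.65 0 0 0; 0.2 0.5 0.3 0 0 0; 0.2 0.5 0 0 0 0; 0.2 0.5 0 0 0 0'
python3 k.py pics/k2.png
```

```text
t: 7.12
ee_pos: [0.5788, 0.0008, 0.1923]
tool_rot: [[0.988, 0.155, -0.006], [0.155, -0.988, 0.001], [-0.006, -0.002, -1.0]]
contact_force: [0.6, -0.7, -0.4]
grip_width: 0.0
grip_force: 0.0
tcp local [-0.0005  0.0462]
```

View pics/k2.png

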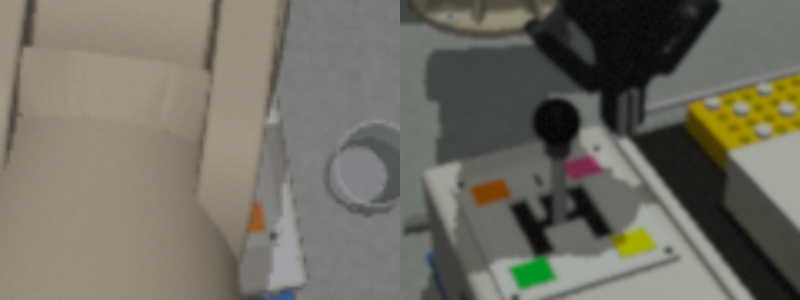

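The fingers stand clear on the platform side and the knob is at about (252.4,188.4), so the lever is in neutral. Next is the push to −y.

```bash
python3 -m jog '0.008 -0.05 0 0 0 0; 0.016 -0.1 0 0 0 0; 0.023 -0.15 0 0 0 0; 0.031 -0.2 0 0 0 0; 0.039 -0.25 0 0 0 0; 0.047 -0.3 0 0 0 0; 0.047 -0.3 0 0 0 0'
python3 k.py pics/k3.png 252.4 188.4 .215
```

```text
t: 8.1
ee_pos: [0.5862, -0.0293, 0.1953]
tool_rot: [[0.988, 0.155, 0.0], [0.155, -0.988, -0.0], [0.0, 0.0, -1.0]]
contact_force: [-0.5, 1.7, 1.7]
grip_width: -0.0
grip_force: 0.9
tcp local [-0.0003  0.0161]
knob local [-0.0006  0.0006]
```

View pics/k3.png

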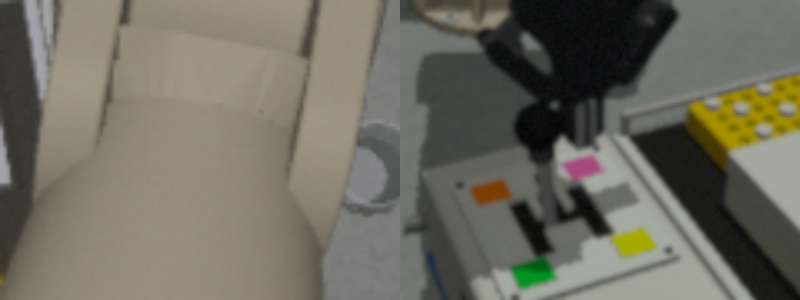

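The knob has moved to about (244.8,190.8) and is crossing freely.

```bash
python3 k.py pics/x.png 244.8 190.8 .214
python3 -m jog '0.008 -0.05 0 0 0 0; 0.016 -0.1 0 0 0 0; 0.023 -0.15 0 0 0 0; 0.031 -0.2 0 0 0 0; 0.031 -0.2 0 0 0 0'
python3 -m jog '0.003 -0.02 0 0 0 0; 0.005 -0.03 0 0 0 0; 0.005 -0.03 0 0 0 0'
```

```text
tcp local [-0.0002  0.0162]
knob local [-0.0007 -0.0126]
t: 8.93
ee_pos: [0.589, -0.0495, 0.1949]
tool_rot: [[0.988, 0.155, -0.001], [0.155, -0.988, -0.0], [-0.001, 0.0, -1.0]]
contact_force: [-0.0, 2.2, -1.5]
grip_width: 0.0003
grip_force: 0.8
t: 9.3
ee_pos: [0.5895, -0.0519, 0.1952]
tool_rot: [[0.988, 0.156, -0.0], [0.156, -0.988, -0.0], [-0.0, -0.0, -1.0]]
contact_force: [-0.1, 2.0, -2.8]
grip_width: -0.0001
grip_force: 1.1
```

```bash
python3 -m jog '0.002 -0.01 0 0 0 0; 0.003 -0.02 0 0 0 0; 0.003 -0.02 0 0 0 0'
python3 -m jog '0.002 -0.01 0 0 0 0; 0.003 -0.02 0 0 0 0; 0.003 -0.02 0 0 0 0'
```

```text
t: 9.68
ee_pos: [0.5899, -0.054, 0.1953]
tool_rot: [[0.988, 0.156, -0.0], [0.156, -0.988, -0.0], [-0.0, 0.0, -1.0]]
contact_force: [-1.5, 2.2, -1.3]
grip_width: 0.0
grip_force: 1.1
t: 10.05
ee_pos: [0.5903, -0.056, 0.1953]
tool_rot: [[0.988, 0.156, 0.0], [0.156, -0.988, -0.0], [-0.0, 0.0, -1.0]]
contact_force: [-0.8, 1.5, -2.1]
grip_width: -0.0002
grip_force: 1.1
```

```bash
python3 -m jog '0.002 -0.01 0 0 0 0; 0.002 -0.01 0 0 0 0'
python3 -m jog '0.002 -0.01 0 0 0 0; 0.002 -0.01 0 0 0 0'; python3 k.py pics/k4.png
```

```text
t: 10.3
ee_pos: [0.5905, -0.057, 0.1953]
tool_rot: [[0.988, 0.156, -0.0], [0.156, -0.988, -0.0], [-0.0, 0.0, -1.0]]
contact_force: [-1.1, 2.1, -1.9]
grip_width: 0.0001
grip_force: 1.1
t: 10.55
ee_pos: [0.5906, -0.0579, 0.1953]
tool_rot: [[0.988, 0.156, -0.0], [0.156, -0.988, 0.0], [-0.0, -0.0, -1.0]]
contact_force: [-0.7, 2.6, -1.4]
grip_width: -0.0004
grip_force: 1.5
tcp local [-0.0002 -0.0131]
```

View pics/k4.png

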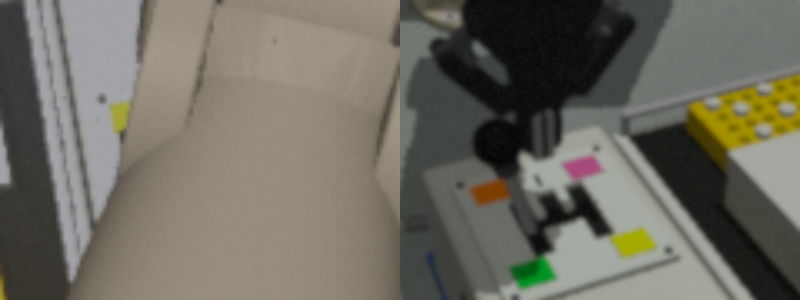

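The knob is now at about (228.4,196.8), near the end of the lane on the green/orange side.

```bash
python3 k.py pics/x.png 228.4 196.8 .2107
python3 -m jog '0.002 -0.01 0 0 0 0; 0.002 -0.01 0 0 0 0'
```

```text
tcp local [-0.0002 -0.0131]
knob local [-0.0004 -0.0406]
t: 11.0
ee_pos: [0.5907, -0.0588, 0.1952]
tool_rot: [[0.988, 0.156, -0.0], [0.156, -0.988, 0.0], [-0.0, -0.0, -1.0]]
contact_force: [-0.1, 4.3, -1.6]
grip_width: 0.0
grip_force: 1.9
```

The force has risen to 4.3 N, so the lever is at the across stop. I'll go round behind the knob.

```bash
python3 -m jog '-0.016 0.1 0 0 0 0; -0.016 0.1 0.3 0 0 0; -0.016 0.1 0.6 0 0 0; -0.016 0.1 0.65 0 0 0; -0.2 -0.1 0.65 0 0 0; -0.38 -0.32 0.65 0 0 0; -0.38 -0.32 0.65 0 0 0; -0.38 -0.32 0.3 0 0 0; -0.38 -0.32 0 0 0 0; -0.38 -0.32 0 0 0 0'
python3 k.py pics/k5.png
```

```text
t: 12.25
ee_pos: [0.5515, -0.0899, 0.1927]
tool_rot: [[0.988, 0.156, -0.005], [0.156, -0.988, 0.001], [-0.005, -0.002, -1.0]]
contact_force: [-1.1, 0.6, 1.0]
grip_width: -0.0
grip_force: 0.0
tcp local [-0.0422 -0.0396]
```

View pics/k5.png

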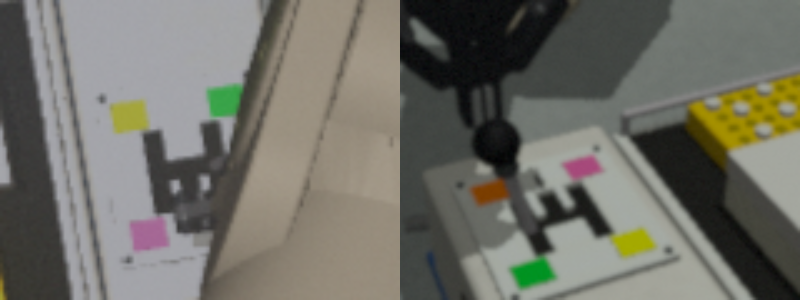

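The fingers are lined up behind the knob, which hasn't moved from (228,197). Now I'll push it along +x towards green.

```bash
python3 -m jog '0.06 0.009 0 0 0 0; 0.11 0.017 0 0 0 0; 0.15 0.024 0 0 0 0; 0.2 0.032 0 0 0 0; 0.25 0.04 0 0 0 0; 0.25 0.04 0 0 0 0'
python3 -m jog '0.05 0.008 0 0 0 0; 0.1 0.016 0 0 0 0; 0.15 0.024 0 0 0 0; 0.2 0.032 0 0 0 0; 0.25 0.04 0 0 0 0; 0.25 0.04 0 0 0 0'
python3 -m jog '0.02 0.003 0 0 0 0; 0.04 0.006 0 0 0 0; 0.04 0.006 0 0 0 0'
```

```text
t: 13.1
ee_pos: [0.5782, -0.0869, 0.1952]
tool_rot: [[0.988, 0.156, 0.0], [0.156, -0.988, -0.0], [-0.0, 0.0, -1.0]]
contact_force: [-1.5, -0.5, 1.7]
grip_width: -0.0002
grip_force: 0.9
t: 13.85
ee_pos: [0.603, -0.0827, 0.1948]
tool_rot: [[0.988, 0.156, -0.001], [0.156, -0.988, 0.0], [-0.001, -0.0, -1.0]]
contact_force: [-1.9, -0.6, -1.1]
grip_width: -0.0001
grip_force: 0.9
t: 14.22
ee_pos: [0.6069, -0.0823, 0.1953]
tool_rot: [[0.988, 0.156, -0.0], [0.156, -0.988, 0.0], [-0.0, -0.0, -1.0]]
contact_force: [-2.0, -0.2, -1.7]
grip_width: -0.0003
grip_force: 1.1
```

```bash
python3 -m jog '0.01 0.002 0 0 0 0; 0.02 0.003 0 0 0 0; 0.02 0.003 0 0 0 0'
python3 -m jog '0.01 0.002 0 0 0 0; 0.01 0.002 0 0 0 0'
python3 -m jog '0.01 0.002 0 0 0 0; 0.01 0.002 0 0 0 0'
```

```text
t: 14.6
ee_pos: [0.6089, -0.082, 0.1953]
tool_rot: [[0.988, 0.156, 0.0], [0.156, -0.988, -0.0], [0.0, 0.0, -1.0]]
contact_force: [-2.5, -0.3, -2.3]
grip_width: -0.0
grip_force: 1.2
t: 14.85
ee_pos: [0.6099, -0.0818, 0.1953]
tool_rot: [[0.988, 0.156, 0.0], [0.156, -0.988, -0.0], [0.0, 0.0, -1.0]]
contact_force: [-3.6, 0.9, -1.8]
grip_width: 0.0002
grip_force: 1.2
t: 15.1
ee_pos: [0.611, -0.0816, 0.1953]
tool_rot: [[0.988, 0.156, 0.0], [0.156, -0.988, -0.0], [0.0, 0.0, -1.0]]
contact_force: [-2.3, 0.3, -2.2]
grip_width: 0.0001
grip_force: 1.2
```

```bash
python3 -m jog '0.01 0.002 0 0 0 0; 0.01 0.002 0 0 0 0'
python3 -m jog '0.01 0.002 0 0 0 0; 0.01 0.002 0 0 0 0'
```

```text
t: 15.35
ee_pos: [0.6119, -0.0814, 0.1953]
tool_rot: [[0.988, 0.156, 0.0], [0.156, -0.988, -0.0], [0.0, 0.0, -1.0]]
contact_force: [-2.3, -0.7, -1.7]
grip_width: 0.0004
grip_force: 1.2
t: 15.6
ee_pos: [0.6128, -0.0812, 0.1953]
tool_rot: [[0.988, 0.156, -0.0], [0.156, -0.988, -0.0], [-0.0, 0.0, -1.0]]
contact_force: [-3.0, -0.4, -1.7]
grip_width: 0.0002
grip_force: 1.5
```

```bash
python3 -m jog '0.01 0.002 0 0 0 0; 0.01 0.002 0 0 0 0'
python3 -m jog '0.005 0.001 0 0 0 0; 0.005 0.001 0 0 0 0'; python3 k.py pics/k6.png
```

```text
t: 15.85
ee_pos: [0.6136, -0.081, 0.1951]
tool_rot: [[0.988, 0.156, -0.001], [0.156, -0.988, -0.0], [-0.001, -0.0, -1.0]]
contact_force: [-4.1, 0.6, -2.0]
grip_width: 0.0001
grip_force: 1.9
t: 16.1
ee_pos: [0.6141, -0.0809, 0.1951]
tool_rot: [[0.988, 0.156, -0.001], [0.156, -0.988, 0.0], [-0.001, -0.0, -1.0]]
contact_force: [-4.1, -0.5, -3.4]
grip_width: -0.0
grip_force: 2.1
tcp local [ 0.0194 -0.0395]
```

View pics/k6.png

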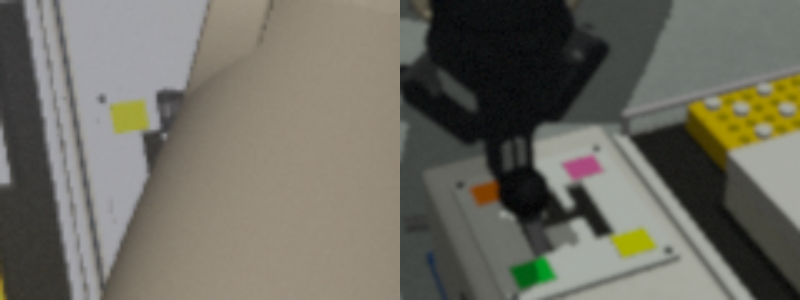

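The knob is at about (239.2,216.8), and the force of about 4 N shows it is against the stop. I'll back off, lift clear and check.

```bash
python3 k.py pics/x.png 239.2 216.8 .2055
python3 -m jog '-0.15 -0.024 0 0 0 0; -0.15 -0.024 0.4 0 0 0; -0.15 -0.024 0.8 0 0 0; -0.5 -0.3 0.9 0 0 0; -0.8 -0.7 0.9 0 0 0; -1 -1 0.9 0 0 0' >/dev/null
python3 -m jog '-0.4 -0.5 0 0 0 0; -0.8 -1 0 0 0 0; -0.8 -1 0 0 0 0; -0.8 -1 0 0 0 0'
python3 k.py pics/k7.png
```

```text
tcp local [ 0.0194 -0.0395]
knob local [ 0.0467 -0.0397]
t: 17.55
ee_pos: [0.4354, -0.2817, 0.2864]
tool_rot: [[0.988, 0.155, 0.003], [0.155, -0.988, -0.002], [0.003, 0.002, -1.0]]
contact_force: [-0.7, 0.4, -0.2]
grip_width: 0.0001
grip_force: 0.0
tcp local [-0.1881 -0.2087]
```

View pics/k7.png

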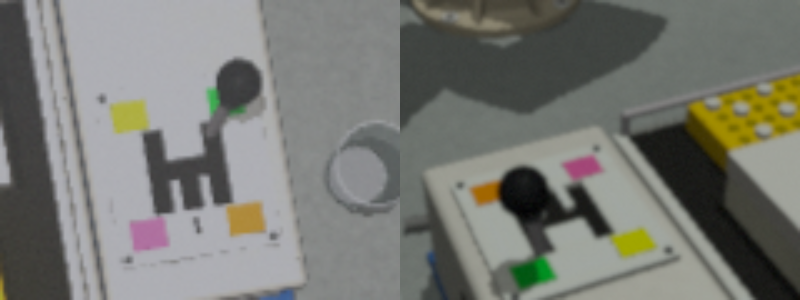

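In the top crop the knob is at pixel (281.7,134.3), over the green tab. In the scene picture it is at (239.2,216). I'll check its position from both views.

```bash
python3 - <<'E'
from h import *
S={n:snapshot(n) for n in("top","scene")}
ct,_=blob(S["top"],(0,0,0),(180,255,75),(282,134),9);cs,_=blob(S["scene"],(0,0,0),(180,255,60),(239,216),11)
P,e=two(cs,ct);print(ct,cs,P,e,np.linalg.norm(P[:2]-[.6380,-.0736]))
g=np.array([.5888,-.0449]);c,s=np.cos(.157),np.sin(.157);print(np.array([[c,s],[-s,c]])@(P[:2]-g))
E
```

```text
[280.82857143 134.92142857] [239.43589744 216.74679487] [ 0.63680485 -0.07575122  0.20185426] 5.427517943122295e-05 0.002460925362186673
[ 0.04259066 -0.03797762]
```

The knob is 2.5 mm from the green tab's centre. Its local position of (42.6, −38.0) mm matches fully home, so I'm handing in.

```bash
python3 -c "
from workcell import *
print(sign_off())"
```

```text
the job is handed in; nothing more can be done
None
```

The lever is fully home in the green slot, with the knob measured about 2.5 mm from the green tab's centre; the arm stands clear, and I handed the job in at about 18 s (no verdict was returned).

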